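Square a coaster in the marking jig and hold the sprung guide on the mark

ROBOT

A 6-joint arm with a two-finger parallel gripper is mounted at the origin on a cart in front of the work surface, level with it; the furniture and walls round the work are solid. World frame = base frame: x ahead of the robot, y to its left, z up, the work surface at z = 0. Lengths are in mm, angles in degrees, forces in N, time in s.
With the tool pointing down it reaches from about 325 to 925 mm from the base axis. Payload 3.1 kg.
Tool frame: the origin (TCP) lies at the very end of the fingers, on their centre line; the grasp point (between the pads) lies grasp_offset behind it (grasp_offset is the distance from the TCP to the grasp point, in mm); z points along the fingers, y is the line along which they close (so a half turn about z gives the same grasp; the last joint's range is limited). The gripper opens to 85 mm and grips with 20 to 120 N. Pads are 22 mm wide; open, the fingers measure 114 mm over their backs; the gripper's body (76 mm by 85 mm) begins 54 mm behind the grasp point. The pads swing forward as they close: fully open they stand 13 mm farther back than shut.
Start: joints at [69.145, 12.427, 92.441, -0, 75.132, -6.429], TCP at [155.698, 605.308, 231.3] pointing down, gripper open.
Joint ranges: [-157.48, 157.48], [-44.54, 120.13], [17.64, 146.25], [-64.5, 244.5], [7.68, 150.69], [-147.95, 147.95]. Speed limits (degrees/s): [159.86, 159.86, 180, 180, 180, 180].

INTERFACE

Orientations are given as [roll, pitch, yaw] about the fixed x, y, z axes, in that order (R = Rz(yaw) Ry(pitch) Rx(roll)).
In Python, from station import * gives the robot as it stands. Calls block until the motion is done:
- goto(position, orientation): joint-space move of the TCP to a pose.
- move_l(position, attitude=None, speed=150): straight line of the TCP; attitude=None keeps the orientation; speed is the mean speed in mm/s.
- move_j(angles): joint-space move.
- grip(opening, squeeze=None): finger opening in mm; squeeze is the grip in N (None keeps the last); returns when the fingers have stopped.
- wait(seconds).
- solve_ik(position, orientation): joint angles nearest the present ones, or None.
- get_obs(): the state.
- get_image(name): name is "side" or "top" or "wrist"; returns the picture (480x640x3 uint8, red, green, blue); there is no depth.
- get_calibration(name): a dict with "fx", "fy", "cx", "cy" (pixels), "R" (3x3) and "t" (3): a world point X has camera coordinates R X + t; the wrist camera has in their place "mount" (4x4, takes a point from camera to tool coordinates, whose origin is the TCP and whose axes are the flange's). Camera axes: x right, y down, z forward; pixel columns grow to the right and rows downward; lengths in mm; the calibration is good to about 2 mm. A picture is of the moment at which its call begins: read the wrist's pose just before it. get_calibration takes no time and is no camera call.
A pose or a line that the arm cannot do raises Unreachable and nothing moves.
- sign_off(): hands the job in; it is judged then, once.
Trained networks look in the newest picture that a camera, given by its name, has taken for a name from the list of things; names that differ only in an ending like _2 or _b are one class to them, and where a whole thing is asked for, a point or a joint stands for the part that bears it (a point fixed in the world has none). Each returns a list of dicts, best first, with "score" (0 to 1); they miss things now and then, are a little off and sometimes report something else, mostly with a low value. They report only what shows in the picture. A call takes as long as a camera call. They do not tell look-alikes from the thing itself.
- spot_in(name, camera): "extent" ([centre column, centre row, width, height] in pixels, round what is visible of it).
- regions_of(name, camera): "region" (480x640 bool, what is visible of it) and "extent" ([centre column, centre row, width, height] in pixels, round what is visible of it).
The state is a dict: "t": time; "joint_pos": joint angles; "qvel": joint speeds; "effort": joint torques, N m; "tcp_pos": TCP position; "ee_rot": TCP orientation; "wrist_force": force on the tool from outside, world axes, zero at the start; "moment": the same for the moment, N m; "grip_width": finger opening in mm; "grip_force": force on a finger pad.
Only numpy, scipy, OpenCV 4.12 (cv2) and the standard library are available. Lean on these libraries where they do the work, as an engineer would, in place of code of your own. Each camera call takes 0.05 s, during which the arm holds its last target. There are 200 camera calls.

TASK

Push the loose wooden coaster on the marking jig into the corner so that it lies flat and flush against both metal stops, while the sprung guide is still fully back. Then pull the guide out by its upright post until its pointer lines up with the brass index beside the rail, and keep it there so that a colleague can draw a line along it: finish while still holding the post, for the guide springs back when let go. Leave the coaster square in its corner, do not shift the brass index, and leave the things standing round about alone.

Things in the scene. Friction and masses are not known exactly. Their poses are not given: they have to be found in the camera images.
- jig: Marking jig fixed to the worktop: wooden plate 205 x 225 mm, top 12 mm above the worktop. Axes: x away from the robot (at yaw 0), y to the left, z up. Origin on the worktop under the plate, which spans x -98 to +107, y -118 to +107 mm. A steel rail runs along x at y = +72 mm, with a dark block at either end.
- corner (a point): Inner corner of the two aluminium stops, on the plate's top, at jig x +55, y +35 mm; axes as the jig's. The stops are 10 mm wide, 12 mm high above the plate and form an L: the far stop's face looks to -x and runs 125 mm from here to -y; the side stop's face looks to -y and runs 85 mm from here to -x.
- coaster: Loose wooden coaster lying flat on the plate: 90 mm along its x, 84 mm along its y, 9 mm thick, about 50 g; origin at the centre of its underside, z up. Flush in the corner, its x lies along the jig's x and its origin is at jig x +10, y -7, z +12 mm. It starts 13 to 43 mm short of that in x and in y, turned by up to 0.25 rad.
- guide: Spring-return guide on the rail: carriage 36 x 30 mm, top 46 mm above the worktop, with an upright post and a steel straightedge 24 mm wide reaching 151 mm to jig -y, 34 to 38 mm above the worktop, clear over stops and coaster. Axes as jig's; origin under the carriage, at jig x +68, y +72, z +12 mm when fully back. Pulls out along jig -x up to 90 mm; spring 4 N at first, 9 N fully out.
- post_grip (a point): Point to grip on the axis of the guide's dark round upright post, 84 mm above the worktop; moves with the guide. The post is 16 mm in diameter and stands from the carriage (46 mm) to 101 mm above the worktop.
- pointer (a point): Tip of the thin dark fin (2 mm thick) on the left side of the carriage, 32 mm above the worktop, at the carriage's middle; moves with the guide.
- mark (a point): Tip of the brass index left of the rail: a clip 14 mm long with an upright blade 3 mm thick; this point is on the blade, 32 mm above the worktop, axes as the jig's. The pointer is on the mark when both have the same jig x (fin and blade in one line across the rail). The index is set 30 to 75 mm out (jig -x) from the parked pointer; 6 N would shift it.
- jigger: Bystander: steel jigger, 37 mm in diameter, 68 mm high, left of the jig; origin under its centre.
- shaker: Bystander: steel cocktail shaker, 64 mm in diameter, 182 mm high, far left; origin under its centre.
- bitters: Bystander: small brown bottle with black cap, 39 mm in diameter, 100 mm high, right of the jig; origin under its centre.
Things that resemble listed ones, but are neither listed nor needed, are in the scene too. There is more than one size of the coaster; the job needs the middle-sized.

How it is judged:
By the outcome, as a careful person would: the job done as asked, in the order asked, and still so for the second after the job is handed in, while the arm keeps its last pose, push and grip.
It also fails if it takes over 64 s, if anything falls off the work surface, if the arm or the gripper's body presses on something with over 40 N, if the wrist force passes 120 N, or if a joint passes its speed limit or range.

## Working session

There is one attempt and no reset: what is moved stays moved. The work goes in short steps, each a Python script; the robot and the scene stay as the last script left them, time stands still between calls to the robot, and variables do not carry over. Pictures are saved under pics/ and viewed, at most 10 in all, crops included, and the job is handed in when it is done.

```bash
ls; mkdir -p pics; python3 - <<'E'
from station import *
import cv2,numpy as np
o=get_obs();print({k:np.round(v,2) for k,v in o.items()})
try: print(grasp_offset)
except Exception as e: print(e)
for c in("top","side"):
    im=get_image(c);cv2.imwrite(f"pics/{c}0.png",im[:,:,::-1])
    k=get_calibration(c);print(c,{a:np.round(b,3).tolist() for a,b in k.items()})
    for n in("jig","coaster","guide","mark","pointer","jigger","shaker","bitters"):
        try: print(n,[(np.round(d["extent"]).tolist(),round(d["score"],2)) for d in spot_in(n,c)])
        except Exception as e: print(n,repr(e))
print(np.round(get_calibration("wrist")["mount"],3).tolist())
E
```

```text
pics
{'t': np.float64(0.0), 'joint_pos': array([69.14, 12.48, 92.53, -0.  , 75.13, -6.43]), 'qvel': array([ 0.01,  0.02, -0.12,  0.06, -0.01,  0.  ]), 'effort': array([ 0.000e+00, -3.968e+01, -3.039e+01, -0.000e+00,  1.000e-02,
       -0.000e+00]), 'tcp_pos': array([155.41, 604.52, 229.96]), 'ee_rot': array([-1.7986e+02, -1.0000e-02,  1.6557e+02]), 'wrist_force': array([ 0.8 , -0.6 , -0.12]), 'moment': array([ 0.01, -0.02,  0.  ]), 'grip_force': np.float64(0.0), 'grip_width': np.float64(85.25)}
18.700000000000003
top {'fx': 470.628, 'fy': 470.628, 'cx': 320.523, 'cy': 244.46, 'R': [[-0.026, -1.0, -0.018], [-0.986, 0.028, -0.162], [0.163, 0.014, -0.987]], 't': [46.767, 480.208, 1099.078]}
jig [([357.0, 237.0, 98.0, 93.0], 0.81), ([166.0, 229.0, 38.0, 32.0], 0.34), ([372.0, 248.0, 41.0, 43.0], 0.33)]
coaster [([256.0, 254.0, 63.0, 58.0], 0.93), ([442.0, 219.0, 23.0, 26.0], 0.84), ([370.0, 248.0, 42.0, 41.0], 0.79), ([198.0, 287.0, 22.0, 17.0], 0.57)]
guide [([360.0, 208.0, 69.0, 22.0], 0.8), ([201.0, 288.0, 25.0, 18.0], 0.53)]
mark [([360.0, 238.0, 100.0, 93.0], 0.72)]
pointer [([361.0
[... 180 characters left out ...]
6, 'fy': 601.486, 'cx': 313.514, 'cy': 247.813, 'R': [[0.9, -0.436, -0.018], [-0.268, -0.52, -0.811], [0.345, 0.734, -0.585]], 't': [-437.711, 193.997, 1642.048]}
jig [([331.0, 270.0, 84.0, 79.0], 0.81)]
coaster [([321.0, 285.0, 32.0, 18.0], 0.9), ([287.0, 235.0, 40.0, 24.0], 0.72), ([378.0, 316.0, 20.0, 19.0], 0.57)]
guide [([349.0, 258.0, 27.0, 51.0], 0.72)]
mark []
pointer [([347.0, 257.0, 24.0, 45.0], 0.59)]
jigger [([245.0, 218.0, 14.0, 25.0], 0.7)]
shaker [([271.0, 185.0, 16.0, 49.0], 0.9)]
bitters [([394.0, 330.0, 14.0, 35.0], 0.74), ([245.0, 216.0, 12.0, 25.0], 0.46)]
[[-0.0, -0.944, -0.329, 85.588], [1.0, -0.0, 0.001, -0.496], [-0.001, -0.329, 0.944, -142.283], [0.0, 0.0, 0.0, 1.0]]
```

```bash
cat >h.py <<'E'
from station import *
import cv2,numpy as np
from scipy.spatial.transform import Rotation as Ro
def wcal(o):
    k=get_calibration("wrist");T=np.eye(4);T[:3,:3]=Ro.from_euler("xyz",o["ee_rot"],degrees=True).as_matrix();T[:3,3]=o["tcp_pos"]
    W=np.linalg.inv(T@np.array(k["mount"]));return dict(k,R=W[:3,:3],t=W[:3,3])
def cal(c,o=None): return wcal(o) if c=="wrist" else get_calibration(c)
def unproj(k,px,z):
    R=np.array(k["R"]);C=-R.T@np.array(k["t"])
    d=R.T@np.array([(px[0]-k["cx"])/k["fx"],(px[1]-k["cy"])/k["fy"],1])
    return C+d*(z-C[2])/d[2]
def proj(k,X):
    p=np.atleast_2d(X)@np.array(k["R"]).T+np.array(k["t"])
    return np.c_[p[:,0]/p[:,2]*k["fx"]+k["cx"],p[:,1]/p[:,2]*k["fy"]+k["cy"]]
E
python3 - <<'E'
from h import *
k=cal("top")
for n,p,z in(("jig",(357,237),12),("big",(256,254),9),("mid?",(370,248),21),("small",(442,219),9),("guide",(360,208),38),("jigger",(200,286),68),("shaker",(167,231),150),("bitters",(484,217),80)): print(n,unproj(k,p,z).round())
im=cv2.imread("pics/top0.png")[150:330,140:520];cv2.imwrite("pics/topc.png",cv2.resize(im,None,fx=2.1,fy=2.1,interpolation=cv2.INTER_CUBIC))
E
```

```text
jig [502. -57.  12.]
big [467. 195.   9.]
mid? [472. -87.  21.]
small [ 542. -271.    9.]
guide [569. -65.  38.]
jigger [386. 317.  68.]
shaker [503. 370. 150.]
bitters [ 529. -351.   80.]
```

View pics/topc.png

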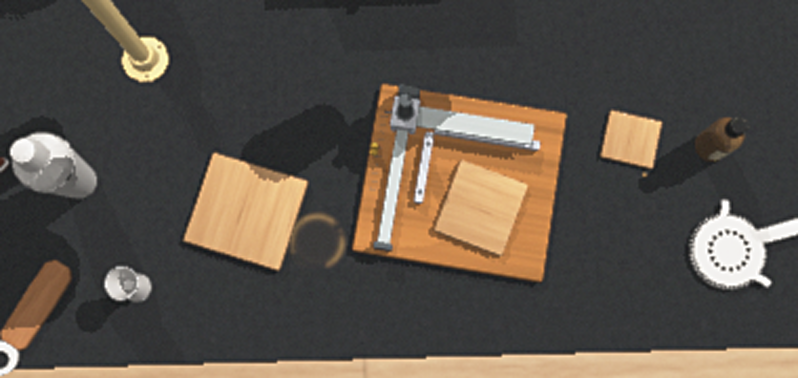

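Candidates for the coaster: big left (256,254), the one on the jig (370,248), and a small one at right (442,219). The middle-sized one on the jig fits. Next is a wrist close-up to check it.

```bash
python3 - <<'E'
from h import *
a=np.radians(-9)
aim=np.array([508,-58]);p=aim-40*np.array([np.cos(a),np.sin(a)])
goto([*p,230],[180,0,171]);wait(.3)
o=get_obs();im=get_image("wrist");np.save("o1.npy",o,allow_pickle=True)
cv2.imwrite("pics/w1.png",im[:,:,::-1]);k=cal("wrist",o);print(k["fx"],k["cx"],k["cy"],o["t"],o["tcp_pos"],o["ee_rot"])
for n in("coaster","guide","mark","pointer","jig","post_grip"):
    print(n,[(np.round(d["extent"]).tolist(),round(d["score"],2),unproj(k,d["extent"][:2],12).round().tolist()) for d in spot_in(n,"wrist")])
r=regions_of("coaster","wrist")
np.save("r1.npy",r,allow_pickle=True)
E
```

```text
352.50568672893183 318.8890654860256 240.24222970705196 3.775 [468.56014274 -51.44860596 229.98511161] [-1.79999724e+02 -1.25890574e-03  1.71035932e+02]
coaster [([557.0, 173.0, 152.0, 122.0], 0.91, [474.0, 193.0, 12.0]), ([147.0, 298.0, 56.0, 47.0], 0.84, [547.0, -264.0, 12.0]), ([287.0, 210.0, 91.0, 106.0], 0.79, [470.0, -86.0, 12.0]), ([413.0, 263.0, 14.0, 17.0], 0.63, [551.0, 41.0, 12.0])]
guide [([324.0, 312.0, 162.0, 66.0], 0.68, [596.0, -66.0, 12.0])]
mark []
pointer [([325.0, 315.0, 165.0, 66.0], 0.56, [600.0, -65.0, 12.0])]
jig [([318.0, 239.0, 223.0, 205.0], 0.68, [506.0, -59.0, 12.0])]
post_grip [([324.0, 316.0, 162.0, 62.0], 0.7, [601.0, -67.0, 12.0])]
```

View pics/w1.png

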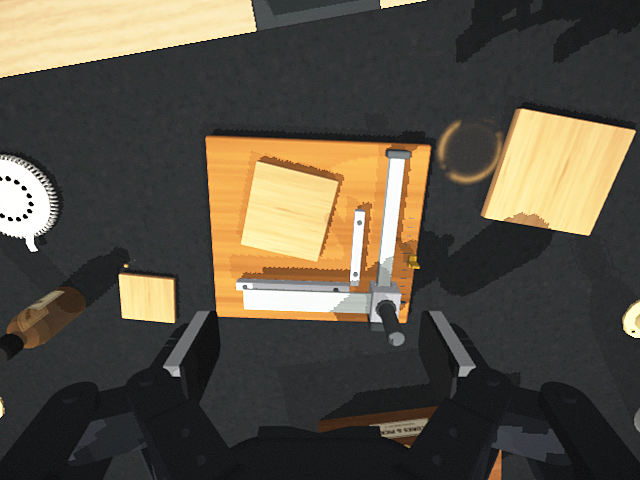

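The picture shows the plate at corners about (206,137), (431,145), (216,318). The coaster on it is at (290,210), and the brass index at (413,262). The post tip is at (397,340) with the carriage at (384,302). An enlargement will give exact points.

```bash
python3 - <<'E'
import cv2
im=cv2.imread("pics/w1.png")[128:328,196:446];cv2.imwrite("pics/w1c.png",cv2.resize(im,None,fx=3,fy=3,interpolation=cv2.INTER_CUBIC))
E
```

```text
(no output)
```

View pics/w1c.png

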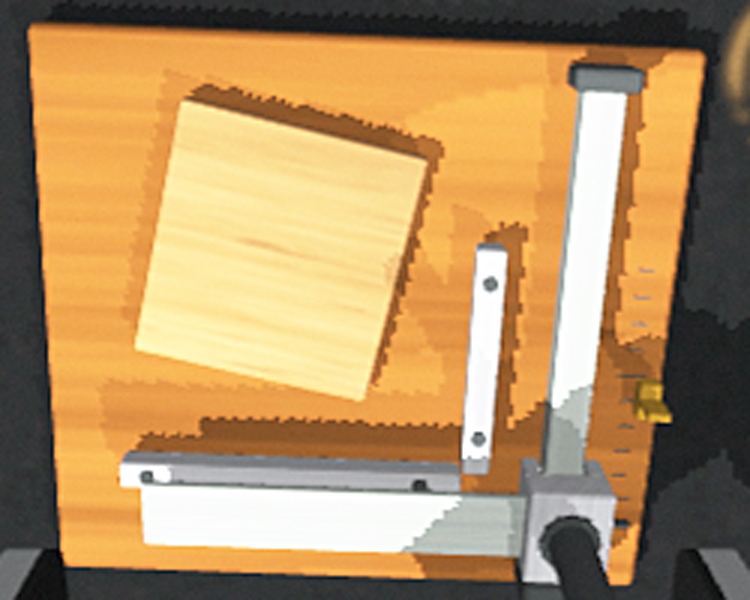

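```bash
cat >>h.py <<'E'
from scipy.optimize import least_squares
def rig(p,L): # planar pose (x,y,yaw rad) applied to Nx3
    L=np.atleast_2d(np.array(L,float));c,s=np.cos(p[2]),np.sin(p[2])
    return np.c_[p[0]+c*L[:,0]-s*L[:,1],p[1]+s*L[:,0]+c*L[:,1],L[:,2]]
def fit(k,L,px,p0): return least_squares(lambda p:(proj(k,rig(p,L))-px).ravel(),p0,x_scale=[1,1,.01],loss="soft_l1")
def unrig(p,X): X=np.array(X);d=X[:2]-p[:2];c,s=np.cos(p[2]),np.sin(p[2]);return np.array([c*d[0]+s*d[1],-s*d[0]+c*d[1]])
E
python3 - <<'E'
from h import *
o=np.load("o1.npy",allow_pickle=True).item();k=cal("wrist",o)
f=lambda a:(np.array(a,float)+.5)/3-.5+[196,128]
L=[(-98,-118,12),(-98,107,12),(107,-118,12),(-30,35,24),(-30,45,24),(55,-90,24)]
px=f([(30,25),(706,50),(64,567),(477,247),(507,245),(122,455)])
r=fit(k,L,px,[505,-58,-.16]);print("jig",r.x.round(3),np.degrees(r.x[2]));print(r.fun.reshape(-1,2).round(2));J=r.x
Lc=[(-45,-42,21),(-45,42,21),(45,42,21),(45,-42,21)]
r=fit(k,Lc,f([(185,98),(430,158),(364,401),(135,348)]),[470,-86,-.3]);C=r.x;print("coaster",C.round(3),r.fun.reshape(-1,2).round(2))
print("in jig",unrig(J,C),np.degrees(C[2]-J[2]))
# predicted
print("pred guide post top",((proj(k,rig(J,[(68,72,101),(68,72,46),(68,92,32),(107,107,12)]))-[196,128])*3).round())
for p in((640,402),(655,382),(670,418),(640,380),(640,412)): print(p,[unrig(J,unproj(k,f(p),z)).round(1).tolist() for z in(20,32)])
np.save("J.npy",J)
# top camera check
kt=cal("top");print(unproj(kt,(370,248),21))
E
```

```text
jig [ 5.00523e+02 -5.52530e+01 -1.90000e-01] -10.865759032364691
[[-2.57 -1.29]
 [ 0.76 -1.77]
 [-0.79  0.53]
 [ 0.87  0.19]
 [ 0.69  1.17]
 [-0.39  2.91]]
coaster [ 4.7081e+02 -8.3474e+01 -4.0300e-01] [[-0.84 -0.65]
 [ 0.44  0.34]
 [ 0.48  0.3 ]
 [-0.16  0.07]]
in jig [-23.85982381 -33.31543559] -12.248952710562959
pred guide post top [[605. 631.]
 [572. 538.]
 [620. 520.]
 [635. 584.]]
(640, 402) [[26.3, 97.1], [21.4, 93.6]]
(655, 382) [[18.4, 101.6], [13.7, 97.9]]
(670, 418) [[32.2, 108.7], [27.1, 104.8]]
(640, 380) [[17.8, 96.1], [13.2, 92.6]]
(640, 412) [[30.2, 97.6], [25.1, 94.1]]
[472.11719036 -87.03412307  21.        ]
```

```bash
python3 - <<'E'
from h import *
o=np.load("o1.npy",allow_pickle=True).item();k=cal("wrist",o)
f=lambda a:(np.array(a,float)+.5)/3-.5+[196,128]
L=[(-98,-118,12),(-98,107,12),(107,-118,12),(107,107,12),(-30,35,24),(-30,45,24),(55,-90,24),(50,57,46),(50,87,46)]
px=f([(30,25),(706,50),(64,567),(633,585),(477,250),(507,250),(122,464),(526,482),(612,492)])
r=fit(k,L,px,[505,-58,-.16]);print("jig",r.x.round(3),np.degrees(r.x[2]));print(r.fun.reshape(-1,2).round(2))
# allow small camera tilt error
def res(q):
    k2=dict(k,R=Ro.from_rotvec(q[3:6]).as_matrix()@k["R"],t=Ro.from_rotvec(q[3:6]).as_matrix()@k["t"])
    return np.r_[(proj(k2,rig(q[:3],L))-px).ravel(),q[3:6]/.01]
r2=least_squares(res,[*r.x,0,0,0],x_scale=[1,1,.01,.01,.01,.01]);print(r2.x.round(4),r2.fun[:-3].reshape(-1,2).round(2))
# top cam check of plate: project and save overlay numbers
kt=cal("top");print(proj(kt,rig(r.x,[(-98,-118,12),(-98,107,12),(107,-118,12),(107,107,12)])).round(1))
print(((proj(kt,rig(r.x,[(-98,-118,12),(-98,107,12),(107,-118,12),(107,107,12)]))-[140,150])*2.1).round())
np.save("J.npy",r.x)
E
```

```text
jig [ 5.00826e+02 -5.59980e+01 -1.92000e-01] -10.978521354491953
[[-3.04 -1.09]
 [ 0.18 -1.1 ]
 [-1.54  0.66]
 [ 0.21  0.39]
 [ 0.23 -0.34]
 [ 0.05 -0.01]
 [-1.1   0.11]
 [ 1.92  3.59]
 [ 2.19  1.15]]
[ 5.066127e+02 -5.779510e+01 -1.918000e-01  1.550000e-02  2.700000e-03
  1.000000e-03] [[-2.61 -0.69]
 [ 0.29 -0.65]
 [-0.48 -0.79]
 [-0.33 -0.83]
 [ 0.23 -0.09]
 [ 0.01  0.25]
 [-0.34 -0.6 ]
 [ 1.59  3.26]
 [ 1.66  0.86]]
[[398.4 284.3]
 [307.5 269.3]
 [409.8 203.5]
 [321.3 189.6]]
[[543. 282.]
 [352. 250.]
 [567. 112.]
 [381.  83.]]
```

```bash
cat >>h.py <<'E'
J=np.load("J.npy") if __import__("os").path.exists("J.npy") else None
def jw(x,y,z): return rig(J,[(x,y,z)])[0].tolist()
def att(a): return [180,0,(a+np.degrees(J[2])+180)%360-180]
def fjig(o,b): # force in jig axes less baseline
    d=o["wrist_force"]-b;c,s=np.cos(J[2]),np.sin(J[2]);return np.array([c*d[0]+s*d[1],-s*d[0]+c*d[1],d[2]])
def pos(o): return np.r_[unrig(J,o["tcp_pos"]),o["tcp_pos"][2]]
def base():
    wait(.2);return np.mean([(wait(.02),get_obs()["wrist_force"])[1] for _ in range(5)],0)
def probe(x,y,z0,z1,lim=2.5,step=1.0):
    b=base()
    for z in np.arange(z0,z1,-step):
        move_l(jw(x,y,z),speed=25);wait(.05);F=fjig(get_obs(),b)
        if F[2]>lim: break
    o=get_obs();print("probe cmd z",z,"pos",pos(o).round(1),"F",F.round(1),"t",o["t"].round(1));return z
def push(p0,p1,z,lim,step=1.0,speed=40):
    b=base();p0,p1=np.array(p0,float),np.array(p1,float);d=p1-p0;n=int(np.ceil(np.linalg.norm(d)/step));u=d/np.linalg.norm(d)
    for i in range(1,n+1):
        q=p0+d*i/n;move_l(jw(*q,z),speed=speed);F=fjig(get_obs(),b)
        if -F[:2]@u>lim: break
    wait(.1);o=get_obs();print("push cmd",q.round(1),"pos",pos(o).round(1),"F",fjig(o,b).round(1),"t",o["t"].round(1));return q
E
python3 - <<'E'
from h import *
C=np.array([470.81,-83.47,-.403]);print(unrig(J,C),np.degrees(C[2]-J[2]))
grip(50)
goto(jw(-95,-25,80),att(180));print(get_obs()["grip_width"])
move_l(jw(-95,-25,22),speed=120)
z=probe(-95,-25,19,4);print(get_obs()["grip_width"])
move_l(jw(-95,-25,z+3),speed=40)
im=get_image("wrist");cv2.imwrite("pics/w2.png",im[:,:,::-1]);open("z.txt","w").write(str(z+3));print(pos(get_obs()))
E
```

```text
[-24.23515148 -32.68581478] -12.111677789280225
50.271702415105985Traceback (most recent call last):
  File "<stdin>", line 6, in <module>
  File "h.py", line 34, in probe
    o=get_obs();print("probe cmd z",z,"pos",pos(o).round(1),"F",F.round(1),"t",o["t"].round(1));return z
                                                                               ^^^^^^^^^^^^
AttributeError: 'float' object has no attribute 'round'
```

```bash
sed -i 's/o\["t"\].round(1)/round(float(o["t"]),1)/' h.py; python3 - <<'E'
from h import *
o=get_obs();print(pos(o),o["wrist_force"],o["t"],o["grip_width"])
F=o["wrist_force"]
z=float(pos(o)[2])+2.5 if F[2]>1.5 else float(pos(o)[2])
move_l(jw(-95,-25,z),speed=40);wait(.1)
o=get_obs();print(pos(o),o["wrist_force"])
im=get_image("wrist");cv2.imwrite("pics/w2.png",im[:,:,::-1]);open("z.txt","w").write(str(z))
E
```

```text
[-94.87610591 -25.01830719   8.94698349] [-2.72844397  1.49906446 10.19121719] 9.85 49.936365918776204
[-95.15382253 -24.98720573  11.29700942] [ 0.15084828 -0.17596884  0.3101098 ]
```

View pics/w2.png

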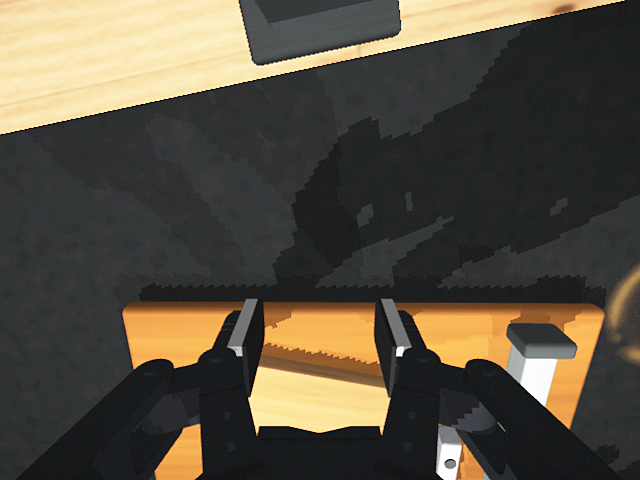

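The fingers (pads at about (245,330) and (395,330)) stand on the plate's near margin, with the coaster's near edge just beyond at about (320,365). Contact with the plate came at TCP z ≈ 9, so I push at 11.4.

```bash
python3 - <<'E'
from h import *
z=float(open("z.txt").read())
q=push((-95,-25),(-52,-25),z,10,step=4,speed=60)
q=push(q,(-38,-25),z,8,step=1,speed=30)
# back off, lift, go to the -y side
move_l(jw(q[0]-8,-25,z),speed=60);move_l(jw(q[0]-10,-25,110),speed=200)
o=get_obs();im=get_image("wrist");np.save("o3.npy",o,allow_pickle=True);cv2.imwrite("pics/w3.png",im[:,:,::-1]);print(o["t"])
E
```

```text
push cmd [-52. -25.] pos [-51.9 -25.   11.5] F [-0.4  0.8 -0. ] t 13.4
push cmd [-41. -25.] pos [-45.8 -24.7  10.2] F [-10.2  -0.8   8.4] t 16.5
17.4417
```

View pics/w3.png

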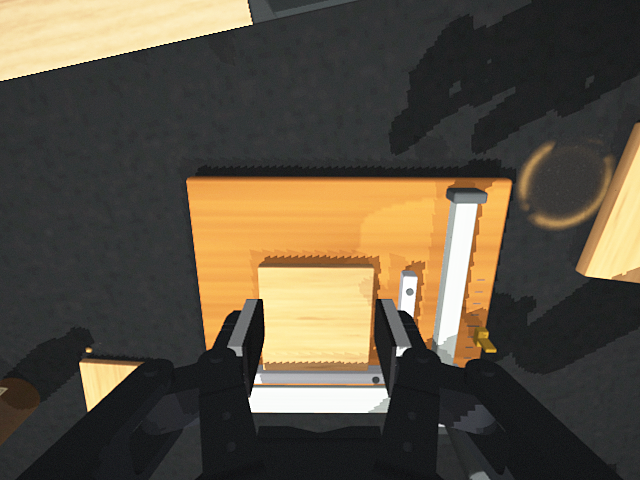

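The coaster is now square and flush with the far stop (its edges at columns 259 to 375, rows 265 to 365), and contact came at x = -45.8 against -46 expected. Next is the sideways push.

```bash
python3 - <<'E'
from h import *
o=np.load("o3.npy",allow_pickle=True).item();k=cal("wrist",o)
print([unrig(J,unproj(k,p,21)).round(1) for p in((259,267),(375,267))])
grip(30)
goto(jw(3,-96,90),att(90));move_l(jw(3,-96,18),speed=150)
z=probe(3,-96,14,3,lim=3)+2.2
move_l(jw(3,-96,z),speed=40)
q=push((3,-96),(3,-66),z,10,step=4,speed=60)
q=push(q,(3,-53),z,8,step=1,speed=30)
o=get_obs();im=get_image("wrist");cv2.imwrite("pics/w4.png",im[:,:,::-1])
move_l(jw(3,q[1]-8,z),speed=60);move_l(jw(3,q[1]-10,100),speed=200)
o=get_obs();im=get_image("wrist");np.save("o5.npy",o,allow_pickle=True);cv2.imwrite("pics/w5.png",im[:,:,::-1]);print(o["t"])
E
```

```text
[array([-36. , -67.9]), array([-36. ,  14.8])]
probe cmd z 11.0 pos [  3.2 -96.1  11.6] F [-1.9  0.6  5.4] t 21.3
push cmd [  3. -66.] pos [  3.  -65.9  13.2] F [-0.2 -0.6 -0.3] t 23.9
push cmd [  3. -58.] pos [  2.7 -60.   13.2] F [-2.3 -7.5 -0.1] t 26.3
27.2333
```

View pics/w5.png

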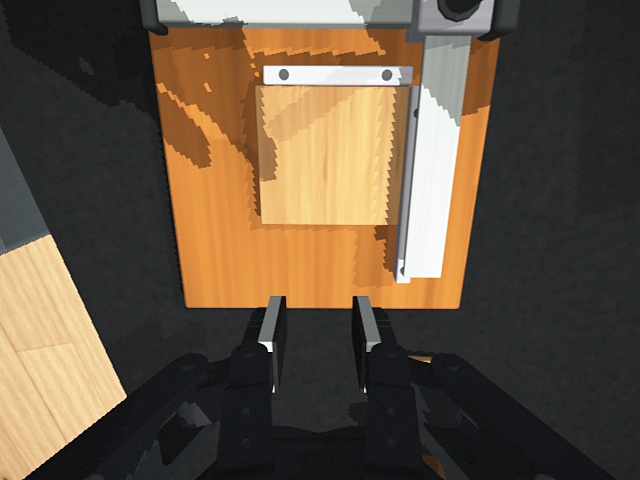

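The coaster sits at columns 258 to 400, rows 85 to 225, against the side stop (contact at y = -60.0, as predicted). A light x re-push will make sure of the far stop, then I go above the post.

```bash
python3 - <<'E'
from h import *
goto(jw(-62,-9,80),att(180));move_l(jw(-62,-9,13.4),speed=150)
q=push((-62,-9),(-49,-9),13.4,7,step=6.5,speed=60)
q=push(q,(-40,-9),13.4,6,step=1,speed=30)
move_l(jw(q[0]-8,-9,13.4),speed=60);move_l(jw(q[0]-10,-9,140),speed=250)
grip(50)
goto(jw(40,40,170),att(90));wait(.2)
o=get_obs();im=get_image("wrist");np.save("o6.npy",o,allow_pickle=True);cv2.imwrite("pics/w6.png",im[:,:,::-1]);print(o["t"])
k=cal("wrist",o);print(proj(k,rig(J,[(68,72,101),(68,72,46),(68,92,32)])).round())
E
```

```text
push cmd [-49.  -9.] pos [-49.   -9.   13.3] F [-0.2 -1.7 -0.1] t 30.1
push cmd [-43.  -9.] pos [-45.7  -8.9  12.7] F [-6.2 -0.9  4.3] t 32.0
34.9333
[[366. 208.]
 [357. 191.]
 [356. 162.]]
```

View pics/w6.png

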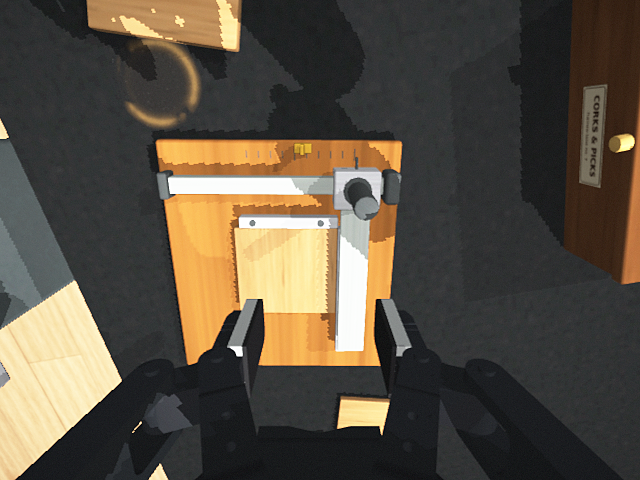

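Post top at (366,208), exactly as predicted; fin at about (356,158), brass index at (303,149). Next I grip the post.

```bash
python3 - <<'E'
from h import *
goto(jw(68,72,130),att(90));move_l(jw(68,72,65.5),speed=120)
grip(8,60);wait(.2)
o=get_obs();print(pos(o),o["grip_width"],o["grip_force"],o["wrist_force"],o["t"])
im=get_image("wrist");np.save("o7.npy",o,allow_pickle=True);cv2.imwrite("pics/w7.png",im[:,:,::-1])
k=cal("wrist",o);c=proj(k,rig(J,[(68,95,32),(26,95,32)]));print(c)
x0,y0=int(c[:,0].min())-60,int(c[:,1].min())-70;x0=max(x0,0);y0=max(y0,0)
cr=im[y0:y0+150,x0:x0+200,::-1];print(x0,y0);cv2.imwrite("pics/w7c.png",cv2.resize(cr,None,fx=4,fy=4,interpolation=cv2.INTER_CUBIC))
E
```

```text
[69.09894721 72.09940032 66.82009958] 14.475436583369152 58.721954226493835 [-1.02228228  0.23588089  5.98728952] 36.625
[[318.05620858 240.43167218]
 [239.03661525 240.49959937]]
179 170
```

View pics/w7c.png

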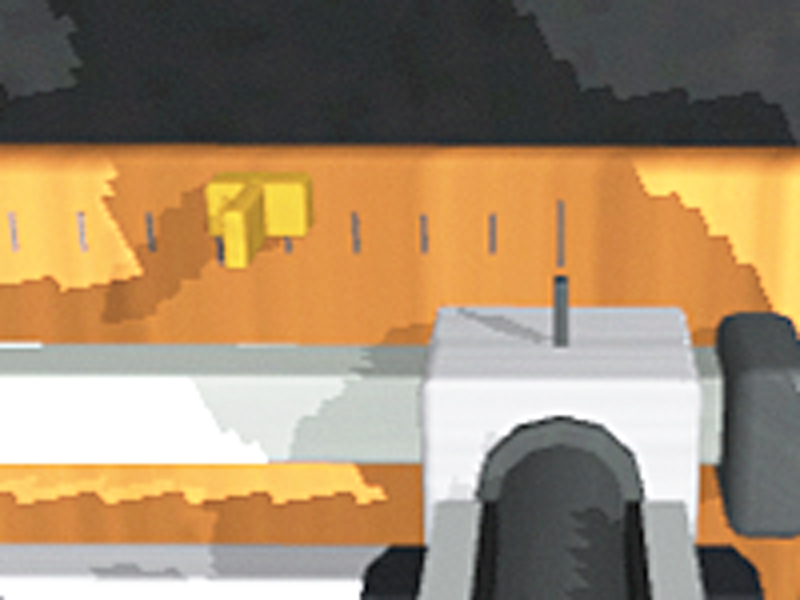

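Holding the post. The fin is at column 318.6 and the blade top at about 237.4, so roughly 43 mm to pull. I pull 41 mm and look again from straight above.

```bash
python3 - <<'E'
from h import *
b=get_obs()["wrist_force"]
move_l(jw(27,72,66.5),speed=50);wait(.4)
o=get_obs();print(pos(o),o["grip_width"],fjig(o,b),o["t"])
im=get_image("wrist");np.save("o8.npy",o,allow_pickle=True);cv2.imwrite("pics/w8.png",im[:,:,::-1])
cr=im[190:265,270:370,::-1];cv2.imwrite("pics/w8c.png",cv2.resize(cr,None,fx=8,fy=8,interpolation=cv2.INTER_CUBIC))
E
```

```text
[28.62814723 72.25592476 66.81444783] 14.16087864424354 [ 6.147794    1.29396973 -6.4619769 ] 38.0417
```

View pics/w8c.png

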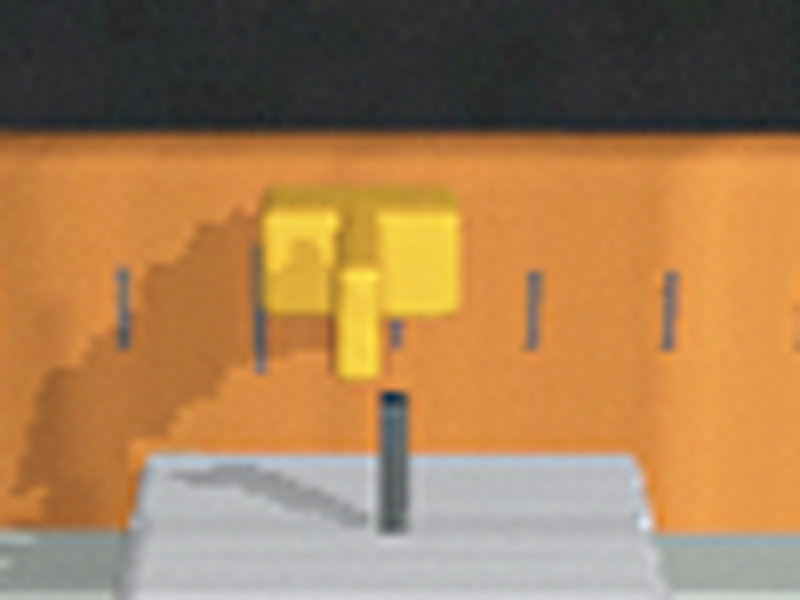

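The blade is centred at crop column 358 and the fin at 393, so the guide is about 2.3 mm short. I correct this and measure numerically.

```bash
python3 - <<'E'
from h import *
move_l(jw(24.65,72,66.5),speed=15);wait(.4)
def meas(im):
    c=im[190:265,270:370].astype(int);hsv=cv2.cvtColor(im[190:265,270:370],cv2.COLOR_RGB2HSV)
    # blade strip rows below clip base (crop rows 40..46), fin rows 50..54 
    br=c[41:46];w=np.clip(br[:,:,1]-130,0,None)*(br[:,:,2]<110);w=w.sum(0).astype(float)
    fr=c[51:55];d=np.clip(140-fr[:,:,0],0,None).sum(0).astype(float)
    x=np.arange(100);s=(x>25)&(x<70);return (w*x*s).sum()/(w*s).sum(),(d*x*s).sum()/(d*s).sum(),w.round()[38:55].tolist(),d[38:55].tolist()
m0=meas(cv2.imread("pics/w8.png")[:,:,::-1].copy());print("before",m0)
o=get_obs();im=get_image("wrist");cv2.imwrite("pics/w9.png",im[:,:,::-1]);print(pos(o),o["grip_width"],o["t"]);print(meas(im.copy()))
cr=im[190:265,270:370,::-1];a=cv2.resize(cr,None,fx=4,fy=4,interpolation=cv2.INTER_CUBIC)
f=cv2.resize(im[:,:,::-1],(400,300));cv2.imwrite("pics/w9c.png",np.hstack([a,f]))
E
```

```text
before (np.float64(49.21806569343066), np.float64(48.83527131782946), [25.0, 24.0, 21.0, 0.0, 173.0, 386.0, 401.0, 404.0, 444.0, 174.0, 0.0, 30.0, 41.0, 69.0, 55.0, 58.0, 65.0], [0.0, 0.0, 0.0, 0.0, 0.0, 0.0, 0.0, 0.0, 0.0, 0.0, 213.0, 175.0, 128.0, 0.0, 0.0, 0.0, 0.0])
[26.33070373 72.28860022 66.81891698] 14.40978357524416 38.8
(np.float64(52.28200427742133), np.float64(48.849609375), [15.0, 16.0, 21.0, 27.0, 29.0, 22.0, 16.0, 5.0, 158.0, 373.0, 405.0, 406.0, 426.0, 285.0, 51.0, 27.0, 36.0], [0.0, 0.0, 0.0, 0.0, 0.0, 0.0, 0.0, 0.0, 0.0, 0.0, 212.0, 165.0, 135.0, 0.0, 0.0, 0.0, 0.0])
```

View pics/w9c.png

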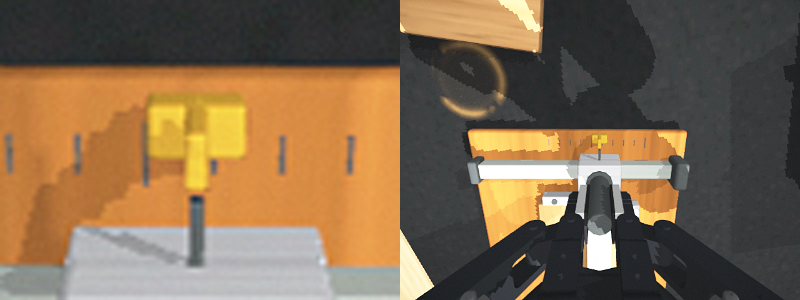

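The fin (column 48.85) and blade (48.75) now agree to about 0.05 mm. The coaster hasn't been touched since its last push. After a short drift check I hand in.

```bash
python3 - <<'E'
from h import *
wait(1.0);o=get_obs();im=get_image("wrist");c=im[190:265,270:370].astype(int)
d=np.clip(140-c[51:55,:,0],0,None).sum(0)[25:70];w=(np.clip(c[41:46,:,1]-150,0,None)*(c[41:46,:,2]<110)).sum(0)[43:56]
m1,m2=(d*np.arange(25,70)).sum()/d.sum(),(w*np.arange(43,56)).sum()/w.sum();print(pos(o),o["grip_force"],o["t"],m1,m2)
if abs(m1-m2)<.6: print(sign_off())
E
```

```text
[26.34923841 72.29232264 66.83723402] 58.541990518569946 39.85 48.83463035019455 48.76193771626298
the job is handed in; nothing more can be done
None
```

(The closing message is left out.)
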